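# Free a belt tensioner and hold its sprung arm back past the ratchet click

### The arm

A 7-joint arm with a two-finger parallel gripper is mounted at the origin on a cart in front of the work surface, level with it; the furniture and walls round the work are solid. World frame = base frame: x ahead of the robot, y to its left, z up, the work surface at z = 0. Lengths are in m, angles in rad, forces in N, time in s.
With the tool pointing down it reaches from about 0.4 to 0.85 m from the base axis. Payload 6.9 kg.
Tool frame: the origin (TCP) lies at the very end of the fingers, on their centre line; the grasp point (between the pads) lies 19 mm behind it; z points along the fingers, y is the line along which they close (so a half turn about z gives the same grasp; the last joint's range is limited). The gripper opens to 85 mm and grips with 20 to 120 N. Pads are 22 mm wide; open, the fingers measure 114 mm over their backs; the gripper's body (76 mm by 85 mm) begins 54 mm behind the grasp point. The pads swing forward as they close: fully open they stand 13 mm farther back than shut.
Start: joints at [-1.198, 0.507, -0.238, 1.5, 0.126, 1.149, -0.155], TCP at [0.165, 0.603, 0.231] pointing down, gripper open.
Joint ranges: [-3.08, 3.08], [-0.24, 2.05], [-1.43, 1.35], [0, 2.5], [-1.52, 4.66], [0.17, 1.96], [-2.89, 2.89]. Speed limits (rad/s): [2.39, 2.39, 3.14, 3.14, 3.14, 3.14, 3.14].

### API

Orientations are given as a unit quaternion [x, y, z, w].
In Python, from cell import telemetry, camera, ticket gives the robot as it stands.
- The arm moves only by the tool jog_arm, never from a script. Its argument "deltas" is one flat list of numbers, 5 for each row, row after row: the opening, from 0 (shut) to 1 (fully open), then the shift along the world's x, y, z in m, then the turn about the world's z in rad. A call has 1 to 10 rows; each row is the pose to reach, as a shift and turn from the pose commanded when the call began; what a row does not reach only later rows make up. A row lasts 1/12 s, in which the tool goes at most 41.7 mm and 7.16 degrees, less where a joint would pass 70% of its speed; a pose out of reach is approached as far as the arm can. A call with a gripper value outside its range is refused whole. The fingers move at their own pace and stop on an object; the grip force is fixed at half the most. Time passes only in rows, so rows that repeat a pose let the fingers close. It gives the time, the measured TCP pose, the force, the opening and the grip force at its end, in the units of the state.
- telemetry.get_obs(): the state, without advancing time (a new reading comes with each control period).
- camera(name): name is "scene" or "top" or "wrist"; returns a dict with "pixels" (384x512x3 uint8, red, green, blue), "range_z" (384x512 float32, m along the optical axis (not along the pixel's ray), 0 where there is no reading), "K" (3x3 intrinsics, pixels), "D" ([k1, k2, p1, p2, k3] as OpenCV has them; the pictures are not rectified), "extrinsics" (4x4, takes a point from camera to world coordinates). Camera axes: x right, y up, looking along -z (the intrinsics and any distortion apply to the point x, -y, -z); pixel columns grow to the right and rows downward; lengths in m; the calibration is good to about 2 mm. A picture is of the moment at which its call begins.
- ticket.sign_off(): hands the job in; it is judged then, once.
The state is a dict: "time_s": time; "joints": joint angles; "joint_velocities": joint speeds; "tau": joint torques, N m; "eef_pos": TCP position; "orientation": TCP orientation; "contact_force": force on the tool from outside, world axes, zero at the start; "ft_torque": the same for the moment, N m; "opening": finger opening in m; "finger_force": force on a finger pad.
Only numpy, scipy, OpenCV 4.12 (cv2) and the standard library are available. Lean on these libraries where they do the work, as an engineer would, in place of code of your own. Each camera call takes 0.05 s, during which the arm holds its last target. There are 200 camera calls.

### The job

The sprung arm of the belt tensioner on the bench is blocked by its stop plunger: pick up the mallet and drive the plunger fully down onto its sleeve with it (never with the fingers), then set the mallet back down on the bench, not dropping it. Then, with the gripper fingers, push the tensioner arm back against its spring until the ratchet pawl has clicked in behind its tip, press it a little farther so that the pawl carries nothing, and finish there, still holding the arm compressed with the fingers. Do not knock the jar, the spacer tube or the tape roll about.

Things in the scene. Friction and masses are not known exactly. Their poses are not given: they have to be found in the camera images.
- base: L-shaped aluminium base plate of the tensioner, 12 mm thick, fixed. Origin: on the arm's vertical pivot axis, at bench level; z up. Plate: x -85 to 215, y -60 to 50 mm, and a wing x 60 to 215, y 50 to 115 mm. The plunger's sleeve stands at x -58, y -21 mm, its top at z 44 mm.
- tensioner_arm: steel arm turning level about the base's origin; frame as the base's at joint value 0, turning with the arm. Bar 16 mm wide, z 27 to 43 mm, along x to a tip pin at x 155 mm. On its -y side an upright flat push pad, 36 mm along x, z 24 to 64 mm; at x 122 mm a black idler roller, 38 mm diameter, top at 69 mm. Hub 48 mm diameter, top at 53 mm, its tooth meets the plunger's lug.
- tension_turn (a joint): turn of the arm, rad; 0 at rest, grows from the base's +x towards +y, end stop 0.70. A spring returns it to 0 (at the pad 5 N at 0, 10 N at 0.55, up to 15 N while forcing the pawl aside). Plunger up: blocked at about 0.06. The tip meets the pawl at about 0.3; it snaps in behind at about 0.44, where it would catch the arm. Held clear of the pawl: more than 0.47.
- push_pad (a point): middle of the push pad's flat face, in the arm's frame at x = 85, y = -18, z = 44 mm; the face looks to the arm's -y and is pushed towards its +y, following an arc of 85 mm radius about the base's origin. The plate beside it is bare (top at 12 mm).
- ratchet_pawl: steel pawl slider in a dark guide on the wing of the plate, pointing at the pivot along a line 0.40 rad from the base's x axis towards y; ramp on the side the arm comes from, steep face behind. Its origin lies at the base's origin.
- pawl_slide (a joint): how far the pawl is pushed outwards, in m; 0 is home. The passing tip pushes it out about 6 mm and a light spring snaps it home behind the tip.
- plunger_top (a point): centre of the flat round top (24 mm diameter) of the steel stop plunger at the plate's end near the robot; 66 mm above the bench when up, 52 mm when fully down.
- stop_plunger: the stop plunger, upright, with a lug at its side that blocks the hub's tooth until it is struck down. Origin under its axis at bench level when up.
- plunger_down (a joint): how far the plunger is driven down, in m: 0 up, 0.014 fully down with its head on the sleeve. It takes about 6 to 8 N, and detent friction holds it wherever it is left. Down counts from 0.011.
- mallet: mallet, 0.25 to 0.5 kg, standing on a striking face on the 4 mm layout board left of the tensioner. Head: upright cylinder with black faces, 44 mm diameter, 64 mm tall; origin at the centre of the lower face, z up. Level wooden handle along +x, 20 mm wide, 22 mm high, axis 32 mm above the lower face, from x 25 to 129 mm; balance point about 10 mm from the head's axis.
- mallet_face (a point): centre of the mallet's lower striking face (the mallet's origin).
- mallet_grip (a point): a good place to grip the handle from above: on the handle's axis, 50 mm from the head's axis and 32 mm above the lower face.
- jar: small jar with black lid, 34 mm diameter and tall, standing to the right of the tensioner; leave alone. Origin at the middle of its underside.
- spacer_tube: grey spacer tube, 18 mm diameter, 36 mm tall, standing near the jar; leave alone. Origin at the middle of its underside.
- tape_roll: black roll of tape, 72 mm diameter, 19 mm high, lying on the layout board near the robot; leave alone. Origin at the middle of its underside.

How it is judged:
On the way, in this order (a step that is already met when the one before it is completed fails the run):
1. the stop plunger is driven fully down (at least 11 mm) with the mallet (value of joint plunger_down above 0.011 m and contact force between mallet and stop_plunger above 1 N).
2. the mallet is set down on the bench and let go (height (world z) of mallet_face below 0.03 m and contact force between the fingers and mallet below 0.1 N and linear speed of mallet below 0.02 m/s), for 0.2 s.
3. the arm is pushed back past the pawl and the pawl has snapped home (value of joint tension_turn above 0.47 rad and value of joint pawl_slide below 0.0015 m), for 0.2 s.
At the end, for the whole second after the job is handed in: The arm is held still by the fingers (more than 4 N) beyond 0.47 rad, clear of the pawl (under 0.5 N), the pawl is home within 1.5 mm, the plunger is down by at least 11 mm, and the mallet rests on the bench (lower face under 30 mm), not held and not against the arm (all of step 2 and all of step 3 and velocity of joint tension_turn between -0.05 and 0.05 rad/s and contact force between the fingers and tensioner_arm above 4 N and contact force between tensioner_arm and ratchet_pawl below 0.5 N and value of joint plunger_down above 0.011 m and contact force between mallet and tensioner_arm below 0.1 N); the arm keeps its last pose, push and grip.
It fails at once if the plunger is pushed with the fingers (more than 3 N) (contact force between the fingers and stop_plunger above 3 N).
It fails at once if the mallet is let go more than 30 mm above the bench (height (world z) of mallet_face above 0.03 m and contact force between the fingers and mallet below 0.05 N).
It fails at once if the jar, the spacer tube or the tape roll is moved by more than 30 mm (distance of any of jar, spacer_tube, tape_roll from where it was at the start of the episode above 0.03 m).
It also fails if it takes over 61 s, if anything falls off the work surface, if the arm or the gripper's body presses on something with over 40 N, if the wrist force passes 120 N, or if a joint passes its speed limit or range.

## Working session

There is one attempt and no reset: what is moved stays moved. The work goes in short steps, Python scripts to look and compute and a tool call to move; the robot and the scene stay as the last step left them, time stands still between calls to the robot, and variables do not carry over. Pictures are saved under pics/ and viewed, at most 10 in all, crops included, and the job is handed in when it is done.

Besides the shell and the picture viewer there is one more tool, called after "Emit:" in YAML: its name, and indented under it one key for each argument. jog_arm: Moves the arm, as the interface text tells. Its arguments: {"type":"object","properties":{"deltas":{"type":"array"}},"required":["deltas"]}

```bash
mkdir -p pics
cat > h.py <<'E'
import numpy as np, cv2
from cell import telemetry, camera, ticket
def grab(n,fn=None):
    c=camera(n)
    if fn: cv2.imwrite('pics/'+fn,c['pixels'][:,:,::-1])
    np.savez('/tmp/'+n+'.npz',**{k:np.array(v) for k,v in c.items()})
    return c
def cloud(c):
    h,w=c['range_z'].shape
    uv=np.stack(np.meshgrid(np.arange(w),np.arange(h)),-1).reshape(-1,1,2).astype(np.float64)
    p=cv2.undistortPoints(uv,c['K'],np.array(c['D'],float)).reshape(h,w,2)
    z=c['range_z']
    P=np.stack([p[...,0]*z,-p[...,1]*z,-z],-1)
    E=np.array(c['extrinsics']); W=P@E[:3,:3].T+E[:3,3]; W[z==0]=np.nan
    return W
E
python3 - <<'E'
from h import *
o=telemetry.get_obs();print({k:np.round(v,3) for k,v in o.items()})
a=grab('top')
b=grab('scene')
cv2.imwrite('pics/top0.png',cv2.resize(a['pixels'][:,:,::-1],(800,600)))
cv2.imwrite('pics/scene0.png',cv2.resize(b['pixels'][:,:,::-1],(800,600)))
E
```

```text
{'time_s': np.float64(0.0), 'joints': array([-1.198,  0.508, -0.238,  1.501,  0.126,  1.149, -0.155]), 'joint_velocities': array([ 0.   ,  0.001, -0.001,  0.001, -0.001,  0.001,  0.   ]), 'tau': array([ 1.0000e-03, -6.2060e+01, -2.1850e+00, -2.4964e+01,  1.3000e-02,
        1.2000e-02,  0.0000e+00]), 'eef_pos': array([0.165, 0.602, 0.23 ]), 'orientation': array([ 0.133,  0.991, -0.001, -0.   ]), 'contact_force': array([0.514, 1.358, 0.461]), 'ft_torque': array([ 0.057, -0.025,  0.059]), 'finger_force': np.float64(0.0), 'opening': np.float64(0.085)}
```

View pics/top0.png

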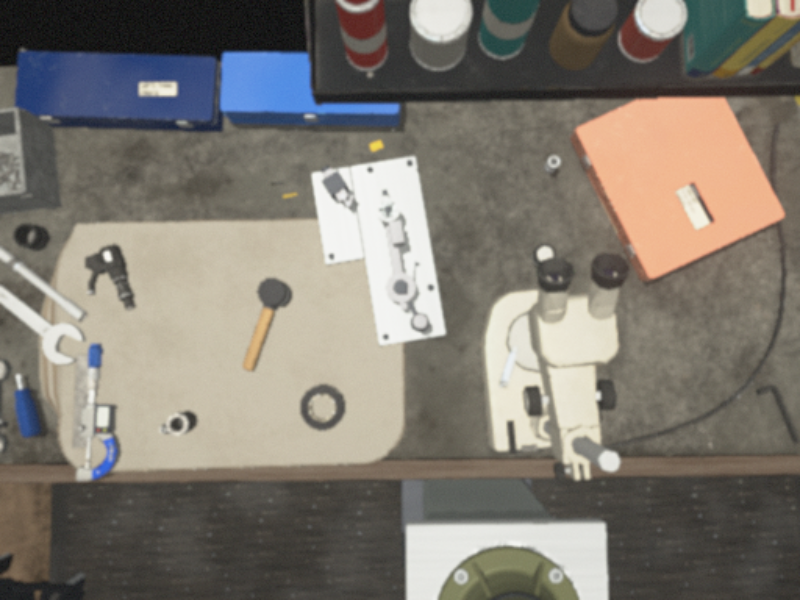

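View pics/scene0.png

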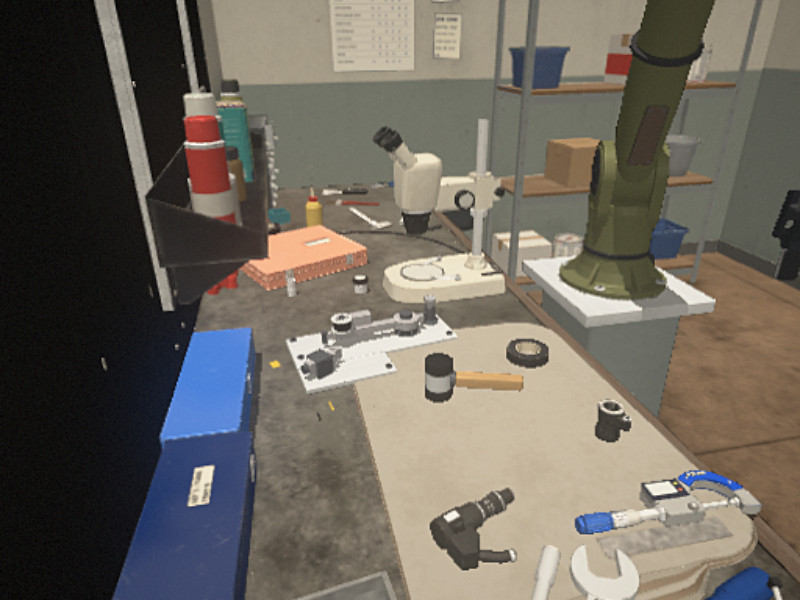

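The top view (800x600) shows the mallet head at (272,292) with its handle running to (250,368), the hub at (402,288) and the plunger at (421,322). The plate corners are at (445,335), (381,345), (417,157), (311,173) and (326,264). The tape is at (323,407), the jar at (544,253) and the spacer at (554,162).

Run:
```python
from h import *
c=dict(np.load('/tmp/top.npz')); W=cloud(c)
def at(u,v): return W[int(round(v/1.5625)),int(round(u/1.5625))]
for n,u,v in [('head',272,292),('h1',264,325),('h2',252,362),('hub',402,288),('plunger',421,322),('tape',341,407),('jar',544,253),('spacer',554,160),('board',200,300),('bench',480,200),('roller',396,232),('scopehead',575,300),('shelf',500,90)]: print(n,np.round(at(u,v),3))
# plate corners by ray at z=.012
def ray(u,v,z):
    p=cv2.undistortPoints(np.array([[[u/1.5625,v/1.5625]]]),c['K'],c['D'])[0,0]
    E=c['extrinsics'];d=E[:3,:3]@np.array([p[0],-p[1],-1]);t=(z-E[2,3])/d[2];return E[:3,3]+t*d
px=[(445,335),(381,345),(417,157),(311,173),(326,264),(362,260)]
B=np.array([(-85,-60),(-85,50),(215,-60),(215,115),(60,115),(60,50)])/1000.
P=np.array([ray(u,v,.012)[:2] for u,v in px])
bm,pm=B.mean(0),P.mean(0);H=(B-bm).T@(P-pm);U,S,Vt=np.linalg.svd(H);R=Vt.T@U.T;t=pm-R@bm
print('res',np.round((B@R.T+t-P)*1000,1));print('yaw',np.arctan2(R[1,0],R[0,0]),'t',t)
for n,q in [('plunger',(-.058,-.021)),('pad',(.085,-.018))]: print(n,R@q+t)
# blobs: mallet head z 0.06-.075
def blob(x0,x1,y0,y1,z0,z1):
    m=(W[...,0]>x0)&(W[...,0]<x1)&(W[...,1]>y0)&(W[...,1]<y1)&(W[...,2]>z0)&(W[...,2]<z1)
    p=W[m];print(len(p),p.mean(0).round(4),p.min(0).round(4),p.max(0).round(4),np.ptp(p,axis=0).round(3));return p
h=at(272,292);blob(h[0]-.05,h[0]+.05,h[1]-.05,h[1]+.05,.058,.08)
p=blob(h[0]-.16,h[0]-.02,h[1]-.1,h[1]+.1,.035,.055)
from numpy.linalg import svd
v=svd(p[:,:2]-p[:,:2].mean(0))[2][0];print('handle dir',v,np.arctan2(v[1],v[0]))
g=at(421,322);blob(g[0]-.02,g[0]+.02,g[1]-.02,g[1]+.02,.058,.075)
g=at(402,288);blob(g[0]-.026,g[0]+.026,g[1]-.026,g[1]+.026,.048,.058)
```

```text
head [0.52  0.36  0.065]
h1 [0.47  0.376 0.049]
h2 [0.412 0.395 0.05 ]
hub [0.525 0.16  0.056]
plunger [0.47  0.132 0.066]
tape [0.34  0.26  0.023]
jar [ 0.578 -0.067  0.036]
spacer [ 0.731 -0.09   0.031]
board [0.514 0.491 0.006]
bench [0.673 0.029 0.003]
roller [0.612 0.168 0.061]
scopehead [ 0.485 -0.048  0.292]
shelf [0.756 0.029 0.257]
res [[-0.9 -1.6]
 [-2.4  3.7]
 [ 2.1  1.8]
 [ 0.2 -0.4]
 [-1.5  1. ]
 [ 2.4 -4.5]]
yaw 0.14662050240542748 t [0.52498877 0.16146119]
plunger [0.47067909 0.13221295]
pad [0.61170648 0.15607245]
267 [0.5206 0.3613 0.068 ] [0.5    0.34   0.0581] [0.5413 0.3838 0.0735] [0.041 0.044 0.015]
377 [0.4508 0.3858 0.046 ] [0.3993 0.3575 0.0352] [0.4994 0.4113 0.052 ] [0.1   0.054 0.017]
handle dir [-0.93722717  0.34871942] 2.7853882434225206
77 [0.4717 0.1329 0.0647] [0.4608 0.1219 0.0609] [0.4826 0.1436 0.0692] [0.022 0.022 0.008]
73 [0.526  0.1624 0.0528] [0.513  0.1498 0.0485] [0.5398 0.1744 0.057 ] [0.027 0.025 0.008]
```

Emit:
jog_arm:
  deltas: [1,0.036,-0.026,0,-0.01,1,0.072,-0.052,0,-0.02,1,0.108,-0.078,0,-0.03,1,0.144,-0.104,0,-0.04,1,0.18,-0.13,0,-0.05,1,0.216,-0.155,-0.02,-0.06,1,0.252,-0.181,-0.04,-0.07,1,0.288,-0.207,-0.07,-0.085,1,0.316,-0.227,-0.1,-0.085,1,0.316,-0.227,-0.1,-0.085]

```text
time_s: 0.93
eef_pos: [0.4822, 0.3744, 0.1303]
orientation: [0.175, 0.985, 0.0, 0.0]
contact_force: [0.2, 0.1, -0.9]
opening: 0.0853
finger_force: 0.0
```

Run:
```python
from h import *
o=telemetry.get_obs();print({k:np.round(o[k],4) for k in('eef_pos','orientation','contact_force','time_s')})
c=grab('wrist'); W=cloud(c)
cv2.imwrite('pics/wrist1.png',cv2.resize(c['pixels'][:,:,::-1],(800,600)))
m=(W[...,2]>.058)&(W[...,2]<.08)&(np.hypot(W[...,0]-.5205,W[...,1]-.361)<.04)
p=W[m]; 
if len(p): print(len(p),p.mean(0),p.min(0),p.max(0))
q=W[(W[...,2]>.038)&(W[...,2]<.055)&(np.hypot(W[...,0]-.45,W[...,1]-.386)<.05)]
if len(q): v=np.linalg.svd(q[:,:2]-q[:,:2].mean(0),full_matrices=False)[2][0];print(len(q),q.mean(0),q.min(0),q.max(0),np.arctan2(v[1],v[0]))
```

```text
{'eef_pos': array([0.4822, 0.3744, 0.1303]), 'orientation': array([1.753e-01, 9.845e-01, 1.000e-04, 2.000e-04]), 'contact_force': array([ 0.1773,  0.1355, -0.93  ]), 'time_s': np.float64(0.9333)}
2519 [0.51989152 0.36169451 0.0674387 ] [0.50001052 0.33941879 0.05803871] [0.54413844 0.38277467 0.06981666]
3461 [0.44679269 0.38804743 0.04628075] [0.40106899 0.36187402 0.04034662] [0.49896148 0.41192497 0.04889227] -0.3462501256412059
```

View pics/wrist1.png

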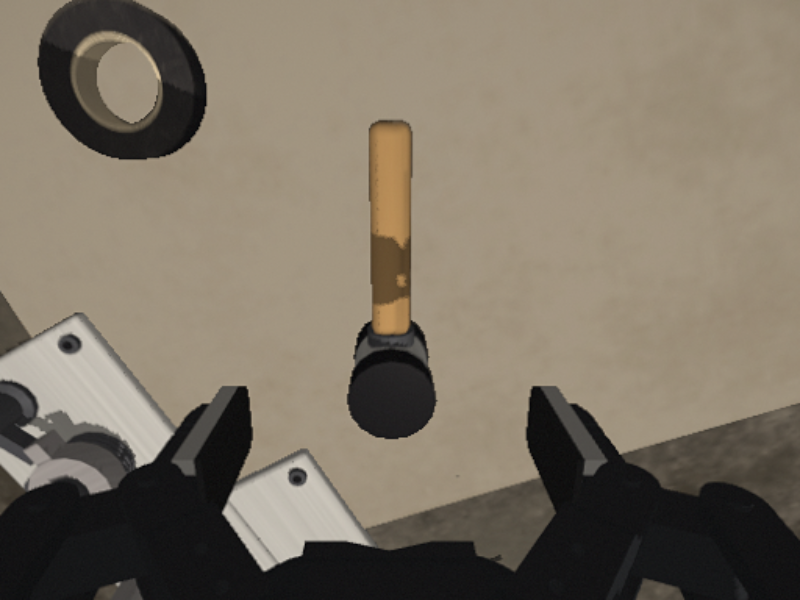

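Emit:
jog_arm:
  deltas: [1,0,0,-0.025,0,1,0,0,-0.05,0,1,0,0,-0.075,0,1,0,0,-0.095,0,1,0,0,-0.108,0,1,0,0,-0.113,0,1,0,0,-0.113,0,0,0,0,-0.113,0,0,0,0,-0.113,0,0,0,0,-0.113,0]

```text
time_s: 1.82
eef_pos: [0.4814, 0.3764, 0.0195]
orientation: [0.175, 0.985, 0.001, 0.001]
contact_force: [0.6, 0.5, 0.1]
opening: 0.0517
finger_force: 0.0
```

Emit:
jog_arm:
  deltas: [0,0,0,0,0,0,0,0,0,0,0,0,0,0,0,0,0,0,0,0,0,0,0,0,0]

```text
time_s: 2.23
eef_pos: [0.481, 0.3761, 0.019]
orientation: [0.175, 0.985, 0.0, 0.0]
contact_force: [-2.1, -0.4, 4.7]
opening: 0.0191
finger_force: 59.3
```

Emit:
jog_arm:
  deltas: [0,0,0,0.01,0,0,0,0,0.03,0,0,0,0,0.055,0,0,-0.005,-0.02,0.08,0,0,-0.01,-0.04,0.095,0,0,-0.015,-0.07,0.1,0,0,-0.022,-0.1,0.1,0,0,-0.028,-0.13,0.1,0,0,-0.034,-0.16,0.1,0,0,-0.039,-0.18,0.1,0]

```text
time_s: 3.07
eef_pos: [0.4405, 0.1922, 0.1183]
orientation: [0.176, 0.984, -0.001, -0.001]
contact_force: [0.3, 0.5, -3.0]
opening: 0.0191
finger_force: 59.3
```

Emit:
jog_arm:
  deltas: [0,-0.004,-0.02,0,0,0,-0.007,-0.036,0,0,0,-0.01,-0.046,0,0,0,-0.01,-0.049,0,0,0,-0.01,-0.049,0,0,0,-0.01,-0.049,0,0]

```text
time_s: 3.57
eef_pos: [0.4322, 0.1479, 0.1184]
orientation: [0.175, 0.985, 0.0, 0.0]
contact_force: [-0.4, 0.7, -4.7]
opening: 0.0194
finger_force: 59.3
```

Run:
```python
from h import *
o=telemetry.get_obs();print({k:np.round(o[k],4) for k in('eef_pos','contact_force','ft_torque')})
c=grab('top'); W=cloud(c); b=grab('scene')
cv2.imwrite('pics/scene2.png',cv2.resize(b['pixels'][150:300,150:350,::-1],(800,600)))
def bl(W,cx,cy,r,z0,z1):
  p=W[(W[...,2]>z0)&(W[...,2]<z1)&(np.hypot(W[...,0]-cx,W[...,1]-cy)<r)]
  print(len(p),p.mean(0).round(4),p.min(0).round(4),p.max(0).round(4)) if len(p) else print(0)
bl(W,.471,.1325,.03,.15,.19)
w=grab('wrist');Ww=cloud(w);bl(Ww,.471,.1325,.04,.15,.19)
Wb=cloud(b);bl(Wb,.471,.1325,.04,.08,.19);bl(Wb,.471,.1325,.02,.05,.075)
```

```text
{'eef_pos': array([0.4322, 0.1479, 0.1184]), 'contact_force': array([-0.4095,  0.662 , -4.7248]), 'ft_torque': array([0.0956, 0.1003, 0.0014])}
0
1260 [0.4499 0.1414 0.1571] [0.4312 0.1269 0.1501] [0.4622 0.1574 0.1744]
413 [0.4733 0.1489 0.1395] [0.4332 0.115  0.1023] [0.4957 0.1657 0.1879]
43 [0.4746 0.1371 0.0603] [0.4641 0.1239 0.0514] [0.4855 0.1449 0.0646]
```

View pics/scene2.png

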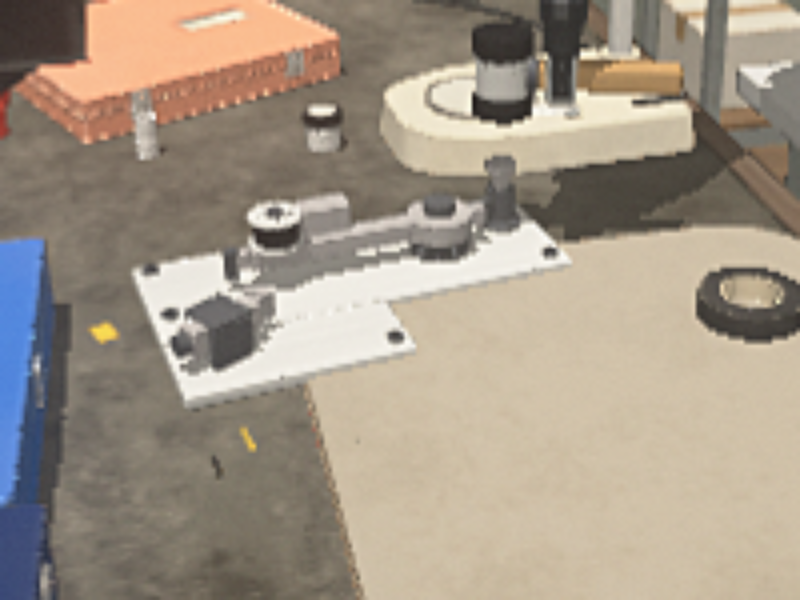

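The picture shows the mallet level, directly above the plunger at (500,170).

Emit:
jog_arm:
  deltas: [0,0,0,-0.008,0,0,0,0,-0.02,0,0,0,0,-0.033,0,0,0,0,-0.043,0,0,0,0,-0.049,0,0,0,0,-0.053,0,0,0,0,-0.055,0,0,0,0,-0.055,0]

```text
time_s: 4.38
eef_pos: [0.4306, 0.1481, 0.064]
orientation: [0.174, 0.985, 0.0, -0.001]
contact_force: [-8.1, 1.0, 16.9]
opening: 0.0193
finger_force: 63.4
```

Emit:
jog_arm:
  deltas: [0,0,0,0.01,0,0,0,0,0.03,0,0,0,0,0.05,0,0,0,0,0.06,0,0,0,0,0.06,0]

```text
time_s: 4.8
eef_pos: [0.433, 0.1475, 0.125]
orientation: [0.175, 0.985, 0.001, 0.002]
contact_force: [0.3, 0.0, -3.8]
opening: 0.0192
finger_force: 60.4
```

Run:
```python
from h import *
o=telemetry.get_obs();print({k:np.round(o[k],4) for k in('eef_pos','contact_force','ft_torque')})
b=grab('scene')
cv2.imwrite('pics/scene3.png',cv2.resize(b['pixels'][150:300,200:400,::-1],(800,600)))
Wb=cloud(b)
p=Wb[(Wb[...,2]>.035)&(Wb[...,2]<.075)&(np.hypot(Wb[...,0]-.473,Wb[...,1]-.135)<.02)]
print(len(p),np.sort(p[:,2])[-8:])
```

```text
{'eef_pos': array([0.433 , 0.1475, 0.125 ]), 'contact_force': array([ 0.3353,  0.0303, -3.8451]), 'ft_torque': array([ 0.065 ,  0.1107, -0.0379])}
54 [0.05125071 0.05129985 0.05145613 0.05171967 0.05191113 0.05191496
 0.05219447 0.05284238]
```

View pics/scene3.png

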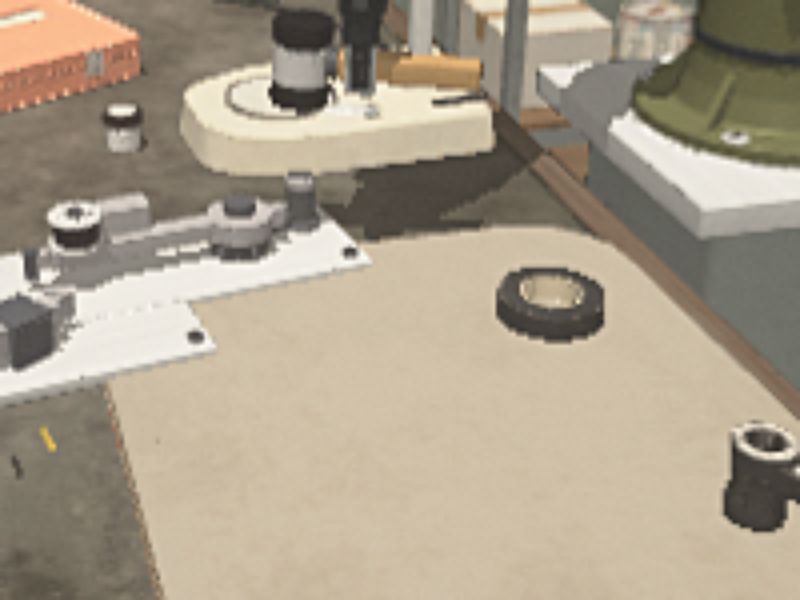

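The plunger is down, with its top at 0.052 m. I'm carrying the mallet back to its old place.

Emit:
jog_arm:
  deltas: [0,0.003,0.015,0,0,0,0.01,0.045,0,0,0,0.017,0.08,0,0,0,0.025,0.115,0,0,0,0.032,0.15,0,0,0,0.04,0.185,0,0,0,0.046,0.212,0,0,0,0.049,0.225,0,0,0,0.05,0.229,0,0,0,0.05,0.229,0,0]

```text
time_s: 5.68
eef_pos: [0.4809, 0.3767, 0.1213]
orientation: [0.174, 0.985, -0.001, -0.001]
contact_force: [-0.4, 0.1, -3.6]
opening: 0.019
finger_force: 60.3
```

Emit:
jog_arm:
  deltas: [0,0,0,-0.02,0,0,0,0,-0.045,0,0,0,0,-0.07,0,0,0,0,-0.088,0,0,0,0,-0.095,0,0,0,0,-0.1,0,0,0,0,-0.102,0,0,0,0,-0.103,0,0,0,0,-0.104,0,0,0,0,-0.104,0]

```text
time_s: 6.52
eef_pos: [0.4823, 0.3761, 0.0202]
orientation: [0.175, 0.985, 0.001, 0.001]
contact_force: [-0.0, 0.2, -3.8]
opening: 0.0192
finger_force: 60.1
```

Emit:
jog_arm:
  deltas: [0,0,0,-0.001,0,0,0,0,-0.002,0,0,0,0,-0.002,0,0,0,0,-0.002,0]

```text
time_s: 6.85
eef_pos: [0.482, 0.3761, 0.0176]
orientation: [0.175, 0.985, 0.0, 0.0]
contact_force: [-0.6, 0.1, -3.1]
opening: 0.0191
finger_force: 60.5
```

Emit:
jog_arm:
  deltas: [0,0,0,-0.001,0,0,0,0,-0.002,0,0,0,0,-0.002,0,0,0,0,-0.002,0]

```text
time_s: 7.18
eef_pos: [0.4819, 0.3762, 0.0172]
orientation: [0.175, 0.985, 0.0, 0.0]
contact_force: [-4.5, -2.0, 13.2]
opening: 0.0187
finger_force: 62.9
```

Emit:
jog_arm:
  deltas: [0,0,0,0.001,0,0,0,0,0.001,0,0.25,0,0,0.001,0,0.3,0,0,0.001,0,0.5,0,0,0.001,0,1,0,0,0.001,0,1,0,0,0.001,0,1,0,0,0.001,0,1,0,0,0.001,0,1,0,0,0.001,0]

```text
time_s: 8.02
eef_pos: [0.4818, 0.3759, 0.0162]
orientation: [0.175, 0.985, -0.0, -0.0]
contact_force: [-0.8, -0.1, -0.1]
opening: 0.0855
finger_force: 0.0
```

Emit:
jog_arm:
  deltas: [1,0,0,0.01,0,1,0,0,0.03,0,1,0,0,0.06,0,1,0,0,0.095,0,1,0,0,0.13,0,0,0,0,0.16,0,0,0,0,0.17,0,0,0,0,0.17,0,0,0,0,0.17,0]

```text
time_s: 8.77
eef_pos: [0.4818, 0.3758, 0.1867]
orientation: [0.175, 0.985, 0.0, 0.0]
contact_force: [-0.1, -0.5, -0.4]
opening: 0.0391
finger_force: 0.0
```

Run:
```python
from h import *
o=telemetry.get_obs();print({k:np.round(o[k],4) for k in('eef_pos','contact_force','joints','opening')})
w=grab('wrist');W=cloud(w)
p=W[(W[...,2]>.058)&(W[...,2]<.08)&(np.hypot(W[...,0]-.52,W[...,1]-.361)<.05)];print(len(p),p.mean(0),p.min(0),p.max(0))
c=grab('top');W=cloud(c)
cv2.imwrite('pics/top4.png',cv2.resize(c['pixels'][85:235,180:380,::-1],(800,600)))
```

```text
{'eef_pos': array([0.4818, 0.3758, 0.1867]), 'contact_force': array([-0.0996, -0.4651, -0.4103]), 'joints': array([-0.5897,  0.5192, -0.1805,  1.6063,  0.1046,  1.0246,  0.4177]), 'opening': np.float64(0.0391)}
1668 [0.52228657 0.36080345 0.06754152] [0.50216143 0.33866013 0.0580808 ] [0.54570354 0.38187925 0.07002434]
```

View pics/top4.png

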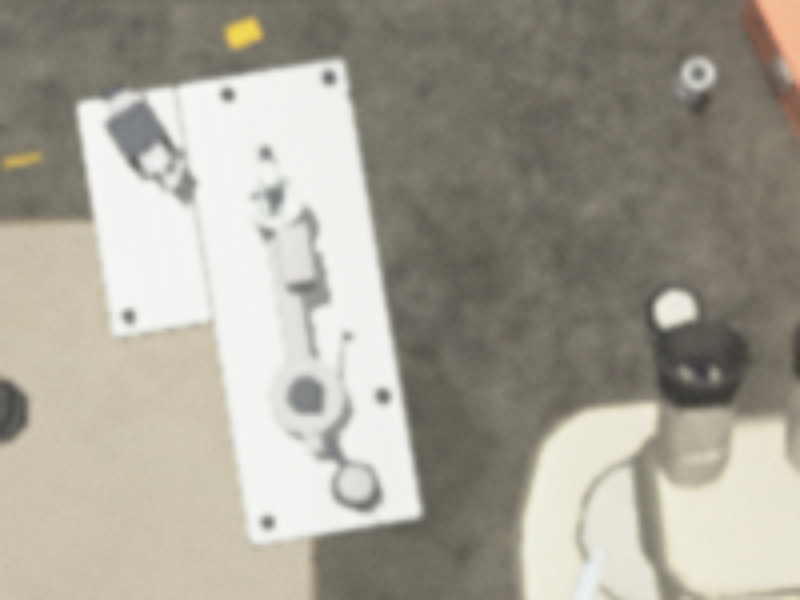

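The mallet stands at its old place. The tensioner arm is at rest: hub at (305,397), tip at (265,152), pad at about (300,255). Next I move to a standoff on the right of the pad, fingers shut.

Emit:
jog_arm:
  deltas: [0,0.01,-0.02,0,-0.1,0,0.023,-0.045,0,-0.2,0,0.038,-0.072,0,-0.3,0,0.053,-0.1,0,-0.42,0,0.068,-0.13,0,-0.54,0,0.083,-0.158,0,-0.66,0,0.1,-0.187,0,-0.78,0,0.115,-0.215,0,-0.9,0,0.128,-0.24,0,-1.0,0,0.135,-0.255,0,-1.071]

```text
time_s: 9.7
eef_pos: [0.6174, 0.1163, 0.1843]
orientation: [0.656, 0.754, -0.002, 0.0]
contact_force: [0.2, 0.8, 0.5]
opening: 0.0003
finger_force: 0.0
```

Emit:
jog_arm:
  deltas: [0,0,0,-0.01,0,0,0,0,-0.03,0,0,0,0,-0.055,0,0,0,0,-0.08,0,0,0,0,-0.1,0,0,0,0,-0.105,0,0,0,0,-0.105,0]

```text
time_s: 10.28
eef_pos: [0.6146, 0.1212, 0.0784]
orientation: [0.652, 0.758, -0.002, -0.002]
contact_force: [-0.5, 0.2, -0.7]
opening: 0.0001
finger_force: 0.0
```

Run:
```python
from h import *
o=telemetry.get_obs();print({k:np.round(o[k],4) for k in('eef_pos','orientation','contact_force','joints','opening')})
w=grab('wrist');W=cloud(w)
cv2.imwrite('pics/wrist5.png',cv2.resize(w['pixels'][:,:,::-1],(800,600)))
# pad top: z .058-.068 near arm
O=np.array([.525,.162]);y=.1466;R=np.array([[np.cos(y),-np.sin(y)],[np.sin(y),np.cos(y)]])
L=(W[...,:2]-O)@R
m=(L[...,0]>.06)&(L[...,0]<.101)&(abs(L[...,1])<.035)&(W[...,2]>.055)&(W[...,2]<.072)
p=L[m];print(len(p));
if len(p):print(p.min(0),p.max(0),np.percentile(p,[2,50,98],axis=0),W[m][:,2].mean())
```

```text
{'eef_pos': array([0.6146, 0.1212, 0.0784]), 'orientation': array([ 0.6524,  0.7579, -0.0022, -0.0019]), 'contact_force': array([-0.5158,  0.1729, -0.7027]), 'joints': array([-2.9920e-01,  6.5960e-01,  1.0880e-01,  1.6804e+00, -9.2200e-02,
        8.1240e-01,  2.0000e-04]), 'opening': np.float64(0.0001)}
2360
[ 0.06970529 -0.01915006] [0.10098604 0.00152353] [[ 0.07059663 -0.01846272]
 [ 0.08563737 -0.00755485]
 [ 0.10041112  0.00125656]] 0.06354110109152203
```

View pics/wrist5.png

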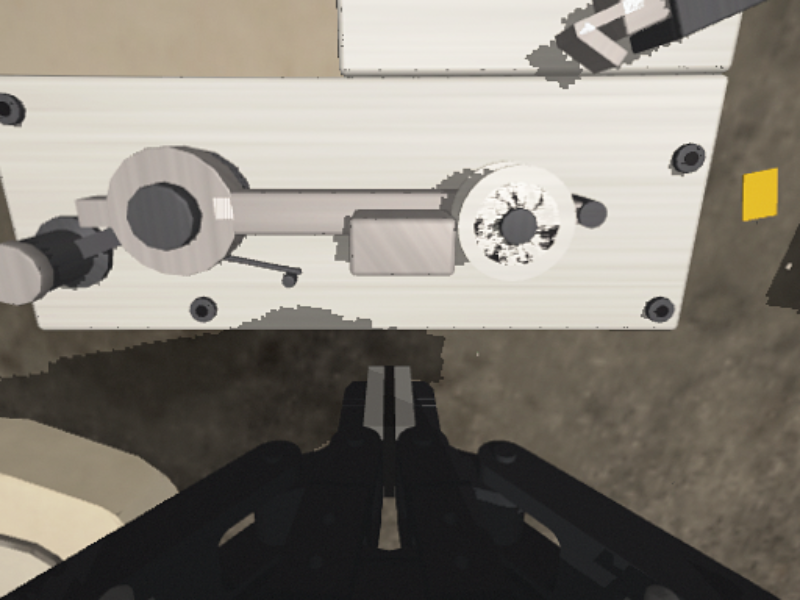

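Emit:
jog_arm:
  deltas: [0,0,0,-0.012,0,0,0,0,-0.028,0,0,0,0,-0.039,0,0,0,0,-0.042,0,0,0,0,-0.042,0,0,0,0.01,-0.042,0,0,-0.001,0.018,-0.042,0,0,-0.001,0.018,-0.042,0]

```text
time_s: 11.0
eef_pos: [0.6159, 0.1426, 0.04]
orientation: [0.652, 0.758, 0.001, -0.0]
contact_force: [-0.3, 1.0, 0.1]
opening: -0.0004
finger_force: 0.0
```

Emit:
jog_arm:
  deltas: [0,0,0.003,-0.002,0,0,-0.001,0.006,-0.003,0,0,-0.001,0.01,-0.003,0.05,0,-0.001,0.014,-0.003,0.1,0,-0.001,0.018,-0.003,0.15,0,-0.001,0.022,-0.003,0.2,0,-0.0015,0.0265,-0.003,0.25,0,-0.0015,0.0265,-0.003,0.25]

```text
time_s: 11.67
eef_pos: [0.6165, 0.1638, 0.0365]
orientation: [0.553, 0.833, 0.0, 0.002]
contact_force: [6.5, -4.6, -3.5]
opening: 0.0002
finger_force: 3.5
```

Emit:
jog_arm:
  deltas: [0,-0.0005,0.0045,0,0.05,0,-0.001,0.009,0,0.1,0,-0.002,0.0135,0,0.15,0,-0.003,0.018,0,0.2,0,-0.0045,0.022,0,0.25,0,-0.006,0.0265,0,0.3,0,-0.006,0.0265,0,0.3,0,-0.006,0.0265,0,0.3]

```text
time_s: 12.33
eef_pos: [0.6121, 0.1894, 0.0366]
orientation: [0.424, 0.906, 0.001, 0.003]
contact_force: [8.9, -4.4, -5.9]
opening: -0.0002
finger_force: 4.9
```

Run:
```python
from h import *
o=telemetry.get_obs();print({k:np.round(o[k],4) for k in('eef_pos','orientation','contact_force','finger_force','time_s')})
w=grab('wrist')
cv2.imwrite('pics/wrist6.png',cv2.resize(w['pixels'][:,:,::-1],(800,600)))
W=cloud(w)
O=np.array([.525,.162]);L=W[...,:2]-O
r=np.hypot(L[...,0],L[...,1])
# roller top z~.069
m=(r>.1)&(r<.145)&(W[...,2]>.064)&(W[...,2]<.075)
p=L[m];print(len(p))
if len(p):
    c=(p.min(0)+p.max(0))/2;print(np.hypot(*c),np.ptp(p,axis=0),'theta',np.arctan2(c[1],c[0])-.1466)
```

```text
{'eef_pos': array([0.6121, 0.1894, 0.0366]), 'orientation': array([4.238e-01, 9.058e-01, 5.000e-04, 3.300e-03]), 'contact_force': array([ 8.8978, -4.4215, -5.9384]), 'finger_force': np.float64(4.9333), 'time_s': np.float64(12.3333)}
6274
0.11957592074844108 [0.03885682 0.05237747] theta 0.4335194498836617
```

View pics/wrist6.png

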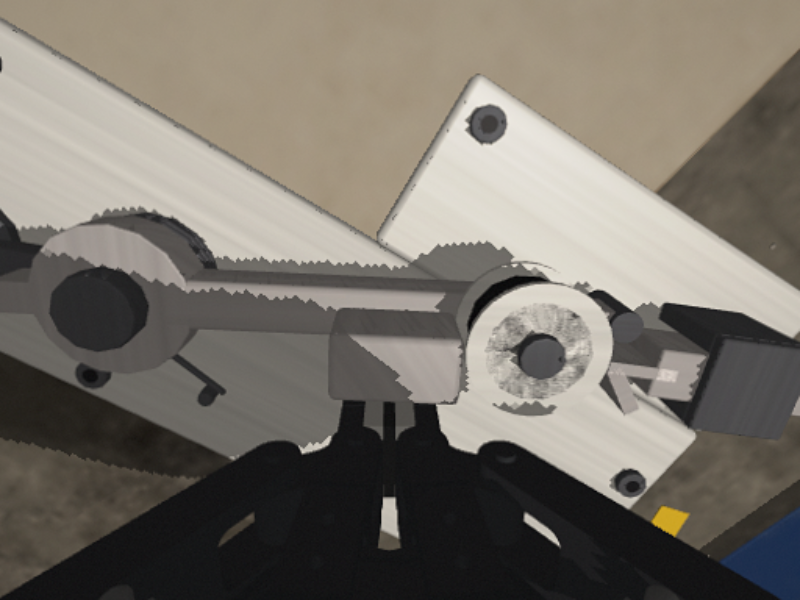

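The tip pin, at (627,325), is level with or just past the pawl nose, at θ≈0.48. I'll push a little farther.

Emit:
jog_arm:
  deltas: [0,-0.0008,0.0016,0,0,0,-0.0015,0.0032,0,0,0,-0.0022,0.005,0,0,0,-0.003,0.0068,0,0,0,-0.003,0.0068,0,0,0,-0.003,0.0068,0,0,0,-0.003,0.0068,0,0]

```text
time_s: 12.97
eef_pos: [0.6091, 0.1949, 0.0367]
orientation: [0.424, 0.906, -0.0, 0.003]
contact_force: [9.9, -6.8, -4.2]
opening: -0.0001
finger_force: 5.6
```

Run:
```python
from h import *
o=telemetry.get_obs();print({k:np.round(o[k],4) for k in('eef_pos','orientation','contact_force','finger_force','time_s')})
w=grab('wrist')
cv2.imwrite('pics/wrist7.png',cv2.resize(w['pixels'][120:330,250:512,::-1],(748,600)))
W=cloud(w);O=np.array([.525,.162])
# pad top plane z~.0635: fit edges ; tip pin & pad centroid
L=W[...,:2]-O;r=np.hypot(L[...,0],L[...,1])
m=(r>.065)&(r<.103)&(W[...,2]>.058)&(W[...,2]<.067);p=L[m].astype(np.float32)
rect=cv2.minAreaRect(p*1000);print(rect)
m=(r>.105)&(r<.142)&(W[...,2]>.066)&(W[...,2]<.073);q=L[m].astype(np.float32)*1000
c,rad=cv2.minEnclosingCircle(q);print(len(q),c,rad,'theta',np.arctan2(c[1],c[0])-.1466)
```

```text
{'eef_pos': array([0.6091, 0.1949, 0.0367]), 'orientation': array([ 4.242e-01,  9.056e-01, -1.000e-04,  3.500e-03]), 'contact_force': array([ 9.8667, -6.7942, -4.2492]), 'finger_force': np.float64(5.6312), 'time_s': np.float64(12.9667)}
((72.65242004394531, 47.07148361206055), (34.10282516479492, 25.650184631347656), 39.941802978515625)
904 (94.02359008789062, 79.9825210571289) 18.691389083862305 theta 0.5582796575258284
```

View pics/wrist7.png

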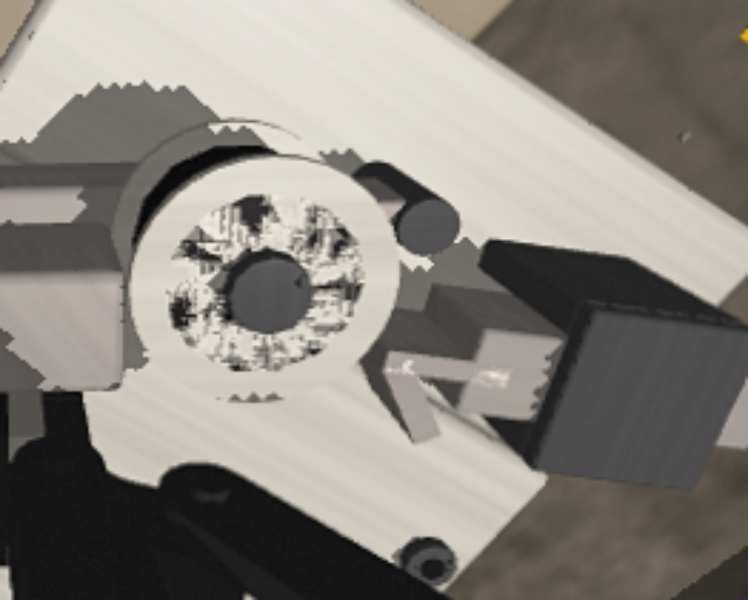

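The arm is at θ≈0.55. The pin, at (428,225), is clear behind the pawl, whose nose at (400,350) is out at home. I'll settle, check once more and hand in.

Emit:
jog_arm:
  deltas: [0,0,0,0,0,0,0,0,0,0,0,0,0,0,0,0,0,0,0,0,0,0,0,0,0,0,0,0,0,0]

```text
time_s: 13.52
eef_pos: [0.6092, 0.1949, 0.0367]
orientation: [0.424, 0.906, -0.0, 0.004]
contact_force: [9.0, -6.4, -3.7]
opening: 0.0003
finger_force: 5.6
```

Run:
```python
from h import *
o=telemetry.get_obs();print({k:np.round(o[k],4) for k in('eef_pos','contact_force','joint_velocities')})
print(ticket.sign_off())
```

```text
{'eef_pos': array([0.6092, 0.1949, 0.0367]), 'contact_force': array([ 8.9845, -6.4392, -3.7294]), 'joint_velocities': array([ 0.    , -0.0002,  0.0003,  0.0001,  0.0003,  0.0015,  0.0008])}
the job is handed in; nothing more can be done
None
```

The job is handed in, with no verdict shown: the plunger was driven down with the mallet (top measured at 52 mm), the mallet is back on the board, and the fingers hold the arm at about 0.55 rad, clear of the pawl, which looks home.

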